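Swipe the stirrer's curved touch track up to speed

TASK

Bring the stirrer up to speed: with the gripper's fingers closed, run the fingertips along its curved touch track from the end at the green marker to the end at the orange marker, touching every section in turn, lightly, without pushing the springy track down hard towards its stop. Finish with the fingertips still resting lightly on the last section, the one next to the orange marker, and stay there. Leave the dish, the vial and everything else standing where they are.

Things in the scene. Friction and masses are not known exactly. Their poses are not given: they have to be found in the camera images.
- stirrer: White laboratory stirrer: fixed flat box, x -140 (front) to +105 mm, y -145 to +145 mm in its frame, top face 50 mm high. Origin on the table under the middle of its blue round plate (132 mm across, 56 mm high). The curved touch track bows round the plate's front: an arc of 110 mm mean radius about the origin, 24 mm wide, from 100 to 260 degrees (from its +x axis towards +y).
- track (a joint): How far the touch track is pushed down, in m. The whole track floats level on springs: 0 untouched (flat top 62 mm above the table, 12 mm above the box), 0.010 at its stop. 1 N starts it moving, then about 0.8 N per mm (5 N at 5 mm). It springs back. 0.008 or more is pressing too hard.
- pad0: Section 0 of the 6 sections of the touch track, alternately pale blue and dark blue, numbered from the stirrer's +y end (0) to its -y end (5); each takes up 26.7 degrees (51 mm) of the arc, with no gap between. Origin: middle of the section's top face. It carries no joint of its own and sinks with the whole track. A touch counts from 0.3 N.
- pad1: Section 1 of the 6 sections of the touch track, alternately pale blue and dark blue, numbered from the stirrer's +y end (0) to its -y end (5); each takes up 26.7 degrees (51 mm) of the arc, with no gap between. Origin: middle of the section's top face. It carries no joint of its own and sinks with the whole track. A touch counts from 0.3 N.
- pad2: Section 2 of the 6 sections of the touch track, alternately pale blue and dark blue, numbered from the stirrer's +y end (0) to its -y end (5); each takes up 26.7 degrees (51 mm) of the arc, with no gap between. Origin: middle of the section's top face. It carries no joint of its own and sinks with the whole track. A touch counts from 0.3 N.
- pad3: Section 3 of the 6 sections of the touch track, alternately pale blue and dark blue, numbered from the stirrer's +y end (0) to its -y end (5); each takes up 26.7 degrees (51 mm) of the arc, with no gap between. Origin: middle of the section's top face. It carries no joint of its own and sinks with the whole track. A touch counts from 0.3 N.
- pad4: Section 4 of the 6 sections of the touch track, alternately pale blue and dark blue, numbered from the stirrer's +y end (0) to its -y end (5); each takes up 26.7 degrees (51 mm) of the arc, with no gap between. Origin: middle of the section's top face. It carries no joint of its own and sinks with the whole track. A touch counts from 0.3 N.
- pad5: Section 5 of the 6 sections of the touch track, alternately pale blue and dark blue, numbered from the stirrer's +y end (0) to its -y end (5); each takes up 26.7 degrees (51 mm) of the arc, with no gap between. Origin: middle of the section's top face. It carries no joint of its own and sinks with the whole track. A touch counts from 0.3 N.
- green_mark: Green round button-like marker, 24 mm across and 4 mm thick, fixed on the stirrer's top face about 30 mm beyond one end of the track (green at one end, orange at the other; which end varies). Origin: middle of its underside. It does nothing when touched.
- orange_mark: Orange round button-like marker, 24 mm across and 4 mm thick, fixed on the stirrer's top face about 30 mm beyond one end of the track (green at one end, orange at the other; which end varies). Origin: middle of its underside. It does nothing when touched.
- dish: Bystander: round glass dish, 90 mm across, 40 mm high, standing on the stirrer's round plate. Origin at the centre of its underside. Loose; leave it where it is.
- vial: Bystander: small glass vial with white cap, 26 mm across, 45 mm high, standing on a rear corner of the stirrer. Origin at the centre of its underside. Loose; leave it where it is.
- tipbox: Bystander: yellow tip box with clear lid, 120 x 82 x 58 mm, on the table beside the stirrer. Origin at the centre of its underside. Loose; leave it where it is.
- bottle: Bystander: amber glass bottle, 60 mm across, 135 mm high, on the table behind the stirrer. Origin at the centre of its underside. Loose; leave it where it is.
- beaker: Bystander: small glass beaker, 64 mm across, 75 mm high, on the table beside the stirrer. Origin at the centre of its underside. Loose; leave it where it is.
- petri: Bystander: stack of two flat culture dishes, 86 mm across, 29 mm high, on the table beside the stirrer. Origin at the centre of its underside. Loose; leave it where it is.
- pen: Bystander: white felt pen with blue cap, 130 mm long, 14 mm thick, lying on the table beside the stirrer. Origin at the middle of its length, on its underside. Loose; leave it where it is.

How it is judged (in metres and radians):
On the way, in this order (a step that is already met when the one before it is completed fails the run):
1. the fingers touch section 1 of 6, counted from the green marker (((horizontal distance between green_mark and pad0 below 0.1 m and contact force between the fingers and pad0 above 0.3 N) or (horizontal distance between green_mark and pad5 below 0.1 m and contact force between the fingers and pad5 above 0.3 N)) and value of joint track below 0.008 m), for 0.05 s.
2. the fingers touch section 2 of 6, counted from the green marker (((horizontal distance between green_mark and pad0 below 0.1 m and contact force between the fingers and pad1 above 0.3 N) or (horizontal distance between green_mark and pad5 below 0.1 m and contact force between the fingers and pad4 above 0.3 N)) and value of joint track below 0.008 m), for 0.05 s.
3. the fingers touch section 3 of 6, counted from the green marker (((horizontal distance between green_mark and pad0 below 0.1 m and contact force between the fingers and pad2 above 0.3 N) or (horizontal distance between green_mark and pad5 below 0.1 m and contact force between the fingers and pad3 above 0.3 N)) and value of joint track below 0.008 m), for 0.05 s.
4. the fingers touch section 4 of 6, counted from the green marker (((horizontal distance between green_mark and pad0 below 0.1 m and contact force between the fingers and pad3 above 0.3 N) or (horizontal distance between green_mark and pad5 below 0.1 m and contact force between the fingers and pad2 above 0.3 N)) and value of joint track below 0.008 m), for 0.05 s.
5. the fingers touch section 5 of 6, counted from the green marker (((horizontal distance between green_mark and pad0 below 0.1 m and contact force between the fingers and pad4 above 0.3 N) or (horizontal distance between green_mark and pad5 below 0.1 m and contact force between the fingers and pad1 above 0.3 N)) and value of joint track below 0.008 m), for 0.05 s.
6. the fingers touch section 6 of 6, counted from the green marker (((horizontal distance between green_mark and pad0 below 0.1 m and contact force between the fingers and pad5 above 0.3 N) or (horizontal distance between green_mark and pad5 below 0.1 m and contact force between the fingers and pad0 above 0.3 N)) and value of joint track below 0.008 m), for 0.05 s.
At the end, for the whole second after the job is handed in: The fingers rest on the section next to the orange marker with more than 0.3 N, the track is pushed down less than 8 mm, and every bystander is within 20 mm of where it started (all of step 6 and distance of each of dish, vial, tipbox, bottle, beaker, petri, pen from where it was at the start of the episode below 0.02 m); the arm keeps its last pose, push and grip.
It fails at once if the track is pressed too hard (8 mm or more of its 10 mm) (not (value of joint track below 0.008 m)).
It fails at once if a bystander is lifted, carried or pushed 20 mm or more (distance of any of dish, vial, tipbox, bottle, beaker, petri, pen from where it was at the start of the episode above 0.02 m).
It also fails if it takes over 42 s, if anything falls off the work surface, if the arm or the gripper's body presses on something with over 40 N, if the wrist force passes 120 N, or if a joint passes its speed limit or range.

ROBOT

A 7-joint arm with a two-finger parallel gripper is mounted at the origin on the work surface. World frame = base frame: x ahead of the robot, y to its left, z up, the work surface at z = 0. Lengths are in m, angles in degrees, forces in N, time in s.
With the tool pointing down it reaches from about 0.425 to 0.875 m from the base axis. Payload 4.7 kg.
Tool frame: the origin (TCP) lies midway between the tips of the shut fingers; the grasp point (between the pads) lies 19 mm behind it; x points along the fingers, y is the direction in which the jaws open and shut, and the axes are right-handed (so a half turn about x gives the same grasp; the last joint's range is limited). The gripper opens to 85 mm and grips with 20 to 120 N. Pads are 22 mm wide; open, the fingers measure 114 mm over their backs; the gripper's body (76 mm by 85 mm) begins 54 mm behind the grasp point. The pads swing forward as they close: fully open they stand 13 mm farther back than shut.
Start: joints at [-75.052, 18.392, -4.016, 83.108, 1.295, 78.541, -3.26], TCP at [0.159, 0.63, 0.231] pointing down, gripper open.
Joint ranges: [-163.93, 163.93], [-17.29, 119.83], [-79.2, 71.16], [3.27, 140.29], [-89.18, 269.18], [5.43, 117.66], [-154.24, 154.24]. Speed limits (degrees/s): [147.25, 147.25, 180, 180, 180, 180, 180].

INTERFACE

Orientations are given as a 3x3 rotation matrix whose columns are the frame's x, y, z axes.
In Python, from cell import bot gives the robot as it stands.
- The arm moves only by the shell command python3 -m crank 'ROWS'. ROWS is JSON, a list of rows, each a list of 3 entries, a list of its own where there are three numbers: the finger opening in m, from 0 to 0.0854, then the shift along the tool's x, y, z in m, then the turn, a rotation vector about the tool's x, y, z in rad. In form: [[grip, [x, y, z], [ax, ay, az]], ...]. A call has 1 to 12 rows; each row is the pose to reach, as a shift and turn from the pose measured when the call began, along the tool's axes at that moment; what a row does not reach only later rows make up. A row lasts 1/8 s, in which the tool goes at most 62.5 mm and 10.7 degrees, less where a joint would pass 70% of its speed; a pose out of reach is approached as far as the arm can. A call with a gripper value outside its range is refused whole. The fingers move at their own pace and stop on an object; the grip force is fixed at half the most. Time passes only in rows, so rows that repeat a pose let the fingers close. It gives the time, the measured TCP pose, the force and the opening at its end, in the units of the state.
- bot.get_state(): the state, without advancing time (a new reading comes with each control period).
- bot.camera(name): name is "scene" or "top" or "wrist"; returns a dict with "img" (400x640x3 uint8, red, green, blue), "depth" (400x640 float32, m along the optical axis (not along the pixel's ray), 0 where there is no reading), "fx", "fy", "cx", "cy" (pixels), "R" (3x3) and "t" (3): a world point X has camera coordinates R X + t. Camera axes: x right, y down, z forward; pixel columns grow to the right and rows downward; lengths in m; the calibration is good to about 2 mm. The wrist camera is an equidistant fisheye: a pixel r from the principal point sees the ray r / f radians off the axis. A picture is of the moment at which its call begins.
- bot.close_job(): hands the job in, once; it reports no verdict.
The state is a dict: "t": time; "joint_pos": joint angles; "joint_vel": joint speeds; "joint_efforts": joint torques, N m; "tcp_pos": TCP position; "orientation": TCP orientation; "contact_force": force on the tool from outside, world axes, zero at the start; "moment": the same for the moment, N m; "gripper_width": finger opening in m.
Only numpy, scipy, OpenCV 4.12 (cv2) and the standard library are available. Lean on these libraries where they do the work, as an engineer would, in place of code of your own. Each camera call takes 0.05 s, during which the arm holds its last target.

## Working session

There is one attempt and no reset: what is moved stays moved. The work goes in short steps, Python scripts to look and compute and a shell command to move; the robot and the scene stay as the last step left them, time stands still between calls to the robot, and variables do not carry over. Pictures are saved under pics/ and viewed, and the job is handed in when it is done.

```bash
mkdir -p pics; ls
python3 - <<'E'
from cell import bot
import cv2
s=bot.get_state();print(s)
for n in("top","scene"):
    c=bot.camera(n);cv2.imwrite(f"pics/{n}0.png",c["img"][:,:,::-1]);print(n,c["fx"],c["fy"],c["cx"],c["cy"],c["R"],c["t"])
    import numpy as np;np.savez(f"{n}0.npz",**c)
E
```

```text
pics
{'t': 0.0, 'joint_pos': array([-75.0538263 ,  18.43976298,  -4.014474  ,  83.17436231,
         1.29759403,  78.54137248,  -3.2589581 ]), 'joint_vel': array([-0.04064873,  0.12824066,  0.06823511, -0.04310301, -0.05842707,
        0.09376877, -0.10527099]), 'joint_efforts': array([-4.10507910e-04, -4.93577349e+01, -3.82375997e-01, -3.14335656e+01,
        1.29091935e-02,  1.11806556e-02, -2.87618995e-06]), 'tcp_pos': array([0.15871562, 0.62977183, 0.23022013]), 'orientation': array([[-3.23332378e-04,  2.44222007e-01,  9.69719293e-01],
       [-1.90043981e-03,  9.69717442e-01, -2.44222175e-01],
       [-9.99998142e-01, -1.92185809e-03,  1.50588178e-04]]), 'contact_force': array([ 0.63677058,  0.61981669, -0.42067752]), 'moment': array([ 0.02926746,  0.00031898, -0.00511795]), 'gripper_width': 0.08521704592457978}
top 435.7628131471732 435.7628131471732 327.25288400036 199.38404308528618 [[-0.01216128 -0.9998494   0.01238101]
 [-0.98845182  0.01015042 -0.15119515]
 [ 0.15104671 -0.01407676 -0.98842639]] [0.06129161 0.60697496 0.91691473]
scene 458.6614187788057 458.6614187788057 317.2104357144619 200.67974036510344 [[ 0.05043097  0.99856022 -0.01828108]
 [ 0.74672271 -0.04985492 -0.66326442]
 [-0.66322087  0.01979817 -0.74816182]] [-0.10602391 -0.40069956  1.40235715]
```

View pics/top0.png

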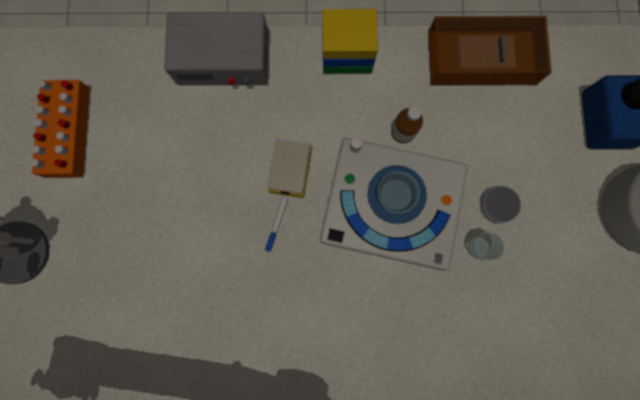

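View pics/scene0.png

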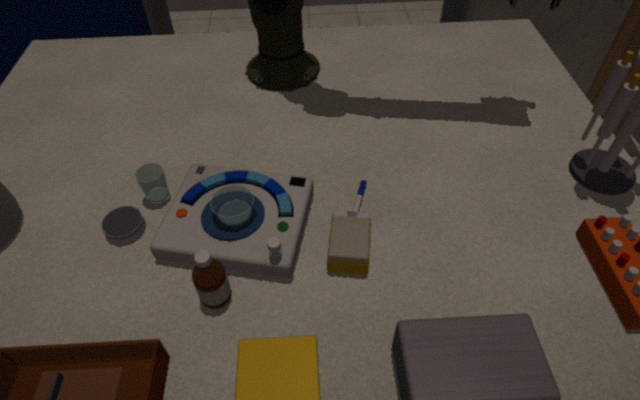

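The top view shows the green marker at about (349,178), the orange one at (446,200), and the track bowing towards the robot between them. The dish stands on the plate at (398,193), and the pen and tip box are to the left of the stirrer. Next I'll measure these points.

```bash
cat > h.py <<'E'
import numpy as np,cv2
def cast(c,px,z):
    px=np.atleast_2d(px).astype(float)
    d=np.c_[(px[:,0]-c["cx"])/c["fx"],(px[:,1]-c["cy"])/c["fy"],np.ones(len(px))]@c["R"]
    o=-c["R"].T@c["t"]
    return o+d*((z-o[2])/d[:,2])[:,None]
def blob(m,x0,x1,y0,y1):
    k=np.zeros(m.shape,bool);k[y0:y1,x0:x1]=1
    v,u=np.nonzero(m.astype(bool)&k); return np.c_[u,v]
def circ(p):
    A=np.c_[2*p[:,:2],np.ones(len(p))];s=np.linalg.lstsq(A,(p[:,:2]**2).sum(1),rcond=None)[0]
    return s[:2],np.sqrt(s[2]+s[:2]@s[:2])
E
python3 - <<'E'
from h import *
for n,roi in(("top",(320,470,135,275)),("scene",(150,315,160,275))):
    c=dict(np.load(n+"0.npz"));hsv=cv2.cvtColor(c["img"],cv2.COLOR_RGB2HSV);H,S,V=[hsv[...,i].astype(int) for i in range(3)]
    g=blob((H>45)&(H<80)&(S>120),*roi);o=blob((H<14)&(S>150)&(V>120),*roi)
    G=cast(c,g.mean(0),.054)[0];O=cast(c,o.mean(0),.054)[0]
    print(n,"green",g.mean(0),len(g),G.round(4),"orange",o.mean(0),len(o),O.round(4),"dist",np.linalg.norm(G-O))
    tr=((H>85)&(H<125)&(S>90)&(V>110)).astype(np.uint8)
    k=np.zeros_like(tr);k[roi[2]:roi[3],roi[0]:roi[1]]=1;tr*=k
    nl,lab,st,ce=cv2.connectedComponentsWithStats(tr)
    for i in range(1,nl):
        if st[i,4]>30:
            v,u=np.nonzero(lab==i);P=cast(c,np.c_[u,v],.062);C,r=circ(P);print(st[i],P.mean(0).round(4),C.round(4),r.round(4))
    cv2.imwrite(f"pics/{n}mask.png",cv2.resize(np.hstack([c["img"][roi[2]:roi[3],roi[0]:roi[1],::-1],cv2.cvtColor(tr[roi[2]:roi[3],roi[0]:roi[1]]*255,cv2.COLOR_GRAY2BGR)]),None,fx=2.4,fy=2.4))
E
```

```text
top green [349.43137255 178.31372549] 51 [0.6529 0.0051 0.054 ] orange [446.49122807 199.78947368] 57 [ 0.6028 -0.2074  0.054 ] dist 0.21829730119530377
[346 206  10   9  50] [0.5816 0.0056 0.062 ] [0.581  0.0053] 0.0074
[365 229  23  18 180] [ 0.52   -0.0484  0.062 ] [ 0.5233 -0.0502] 0.0156
[412 237   8   8  32] [ 0.513  -0.1345  0.062 ] [ 0.5127 -0.133 ] 0.0062
scene green [283.40540541 222.87837838] 74 [0.6455 0.0056 0.054 ] orange [nan nan] 0 [nan nan nan] dist nan<stdin>:5: RuntimeWarning: Mean of empty slice.
  ret = um.true_divide(
<stdin>:6: RuntimeWarning: Mean of empty slice.
```

View pics/topmask.png

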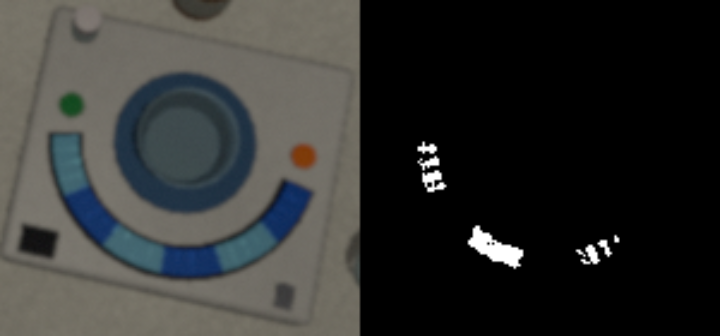

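View pics/scenemask.png

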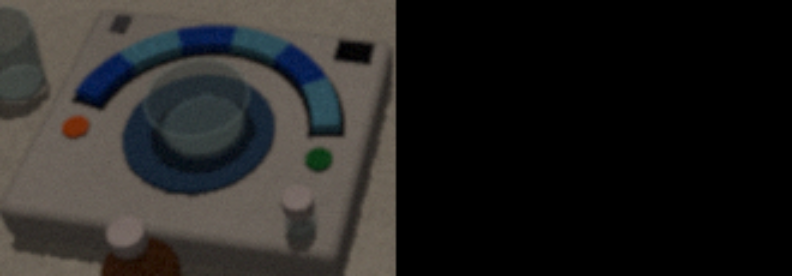

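The section order from the green marker is pale, dark, pale, dark, pale, dark, so pad0 is the green end. The colour masks were too strict, so I'll loosen them.

Run:
```python
from h import *
out=[]
for n,roi in(("top",(320,470,135,275)),("scene",(150,315,160,275))):
    c=dict(np.load(n+"0.npz"));hsv=cv2.cvtColor(c["img"],cv2.COLOR_RGB2HSV);H,S,V=[hsv[...,i].astype(int) for i in range(3)]
    pts={"top":[(398,218),(400,244),(347,203),(371,232)],"scene":[(233,232),(237,176),(285,205),(215,240),(182,213)]}[n]
    for u,v in pts: print(n,(u,v),hsv[v,u])
    g=blob((H>45)&(H<80)&(S>100),*roi);o=blob((H<14)&(S>150)&(V>90),*roi)
    if n=="scene": o=o[(o[:,1]<225)&(o[:,0]<195)]
    for nm,q in(("green",g),("orange",o)):
        print(n,nm,q.mean(0).round(1),len(q),np.ptp(q,axis=0),cast(c,q.mean(0),.054)[0].round(4))
    dep=c["depth"];
    for nm,q in(("green",g),("orange",o)):
        u,v=q.mean(0);d=np.median(dep[q[:,1],q[:,0]]);X=c["R"].T@(np.array([(u-c["cx"])/c["fx"]*d,(v-c["cy"])/c["fy"]*d,d])-c["t"]);print("depth",nm,X.round(4))
```

```text
top (398, 218) [104 139  68]
top (400, 244) [108 204 106]
top (347, 203) [ 96 102 113]
top (371, 232) [ 97 103 114]
top green [349.4 178.2] 58 [8 8] [0.6532 0.0051 0.054 ]
top orange [446.1 199.8] 66 [8 8] [ 0.6027 -0.2064  0.054 ]
depth green [0.6532 0.005  0.0537]
depth orange [ 0.6027 -0.2065  0.0539]
scene (233, 232) [106 125  45]
scene (237, 176) [111 211  81]
scene (285, 205) [ 97 119  86]
scene (215, 240) [12 45 97]
scene (182, 213) [  9 226 116]
scene green [283.4 223. ] 78 [24 52] [0.6457 0.0056 0.054 ]
scene orange [181.  212.3] 67 [10  7] [ 0.603  -0.2081  0.054 ]
depth green [0.6488 0.0058 0.0578]
depth orange [ 0.603  -0.2081  0.054 ]
```

Run:
```python
from h import *
from scipy.optimize import least_squares
for n,roi,vt in(("top",(320,470,135,275),80),("scene",(150,315,160,275),60)):
    c=dict(np.load(n+"0.npz"));hsv=cv2.cvtColor(c["img"],cv2.COLOR_RGB2HSV);H,S,V=[hsv[...,i].astype(int) for i in range(3)]
    q=blob((H>88)&(H<120)&(S>85)&(V>vt),*roi)
    d=c["depth"][q[:,1],q[:,0]]
    X=(np.c_[(q[:,0]-c["cx"])/c["fx"]*d,(q[:,1]-c["cy"])/c["fy"]*d,d]-c["t"])@c["R"]
    k=(X[:,2]>.0585)&(X[:,2]<.066); print(n,len(q),k.sum(),"z med",np.median(X[k,2]))
    P=cast(c,q[k],.062)[:,:2]
    C0=np.array([.62,-.10])
    r=np.hypot(*(P-C0).T);P=P[(r>.085)&(r<.135)]
    f=least_squares(lambda p:np.hypot(*(P-p).T)-.110,C0,loss="soft_l1",f_scale=.01);C=f.x
    rr=np.hypot(*(P-C).T);a=np.degrees(np.arctan2(*(P-C).T[::-1]))%360
    print("C",C,"r",np.percentile(rr,[2,50,98]).round(4),"free",circ(P),"ang",np.percentile(a,[.5,99.5]))
    if n=="top":
        G=np.array([.6532,.0051]);O=np.array([.6027,-.2065])
        for nm,m in(("g",G),("o",O)): print(nm,np.hypot(*(m-C)),np.degrees(np.arctan2(*(m-C)[::-1]))%360)
        w=hsv; pc=(H>95)&(H<115)&(V<80)&(S>100)
        pq=blob(pc,368,428,163,225);PC,pr=circ(cast(c,cv2.convexHull(pq.astype(np.int32))[:,0],.056));print("plate",PC,pr)
```

```text
top 1533 1467 z med 0.061591982727669616
C [ 0.61661376 -0.09830339] r [0.0986 0.1101 0.1208] free (array([ 0.61276473, -0.09731467]), np.float64(0.10740895186129135)) ang [ 87.03286303 246.35955634]
g 0.10968506725955253 70.51517398914746
o 0.10908757664256973 262.6721540217377
plate [ 0.61676103 -0.0977409 ] 0.06244431895300829
scene 1077 1063 z med 0.06235391887708506
C [ 0.61569087 -0.09995282] r [0.0988 0.1101 0.1207] free (array([ 0.61235528, -0.09907693]), np.float64(0.10786560545499689)) ang [ 87.32607792 245.95947259]
```

Both views agree:
- The track centre is (0.616, -0.099) and the mean radius is 110 mm.
- The track runs from 86.7° (green) to 246.7° (orange), so the stirrer is turned by -13.3°.
- The markers lie symmetrically at 70.5° and 262.7°.

I'll move over pad0 with the fingers closing. The total shift in tool axes is y -0.493, z +0.580.

```bash
python3 -m crank '[[0,[0,-0.03,0.035],[0,0,0]],[0,[0,-0.07,0.082],[0,0,0]],[0,[0,-0.11,0.129],[0,0,0]],[0,[0,-0.15,0.176],[0,0,0]],[0,[0,-0.19,0.224],[0,0,0]],[0,[0,-0.23,0.271],[0,0,0]],[0,[0,-0.27,0.318],[0,0,0]],[0,[0,-0.31,0.365],[0,0,0]],[0,[0,-0.35,0.412],[0,0,0]],[0,[0,-0.38,0.447],[0,0,0]],[0,[0,-0.40,0.471],[0,0,0]],[0,[0,-0.40,0.471],[0,0,0]]]'
python3 - <<'E'
from cell import bot;s=bot.get_state();print(s["joint_pos"],s["orientation"].round(3))
E
```

```text
t: 1.6
tcp_pos: [0.5187, 0.1238, 0.2307]
orientation: [[-0.001, 0.25, 0.968], [-0.003, 0.968, -0.25], [-1.0, -0.003, 0.0]]
contact_force: [-0.3, 0.7, -0.4]
gripper_width: 0.0001
[-39.31971006   3.98709831  24.18096816 100.56384673  -1.51847066
  75.87701869  60.72504952] [[-0.001  0.25   0.968]
 [-0.003  0.968 -0.25 ]
 [-1.    -0.003  0.   ]]
```

```bash
python3 -m crank '[[0,[0,-0.03,0.036],[0,0,0]],[0,[0,-0.06,0.072],[0,0,0]],[0,[0,-0.0896,0.108],[0,0,0]],[0,[0.03,-0.0896,0.108],[0,0,0]],[0,[0.07,-0.0896,0.108],[0,0,0]],[0,[0.11,-0.0896,0.108],[0,0,0]],[0,[0.13,-0.0896,0.108],[0,0,0]],[0,[0.13,-0.0896,0.108],[0,0,0]],[0,[0.13,-0.0896,0.108],[0,0,0]]]'
python3 - <<'E'
from cell import bot;import cv2;s=bot.get_state();print(s["joint_pos"],s["tcp_pos"],s["orientation"].round(4),s["contact_force"])
for n in("top","wrist","scene"):
    c=bot.camera(n);cv2.imwrite(f"pics/{n}1.png",c["img"][:,:,::-1])
E
```

```text
t: 2.72
tcp_pos: [0.602, 0.01, 0.1026]
orientation: [[0.002, 0.249, 0.968], [-0.003, 0.968, -0.249], [-1.0, -0.002, 0.003]]
contact_force: [-0.3, -0.1, 0.4]
gripper_width: 0.0001
[-27.97593589  19.34523666  29.29892648 100.00251164 -10.29289633
  63.23668954  80.1462287 ] [0.60196992 0.00997973 0.1026214 ] [[ 0.002   0.2493  0.9684]
 [-0.0026  0.9684 -0.2493]
 [-1.     -0.002   0.0025]] [-0.30776619 -0.09334028  0.3592853 ]
```

View pics/scene1.png

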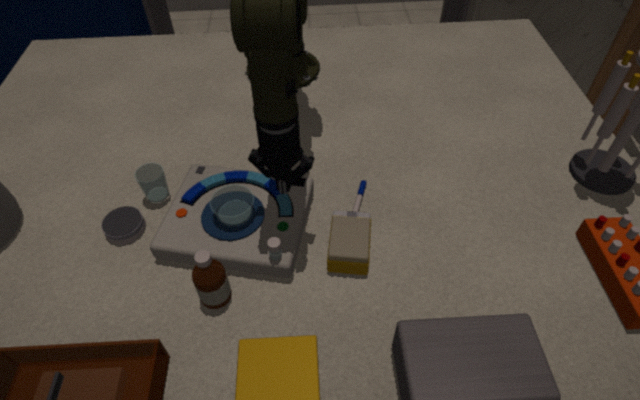

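View pics/wrist1.png

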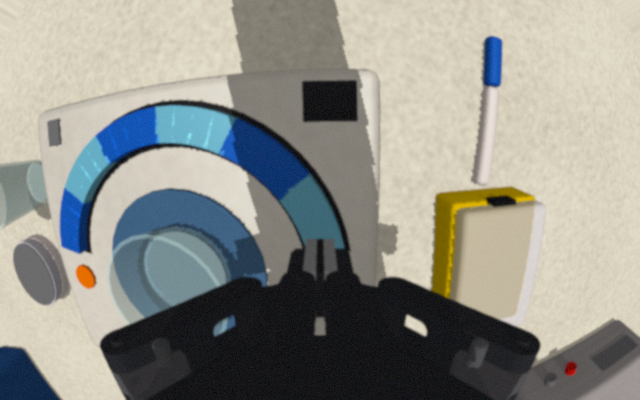

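In the wrist view, the shut fingertips at about (320,245) are above the pale green-end section, as intended. Now I'll press down gently to about 3 mm.

```bash
python3 -m crank '[[0,[0.02,0,0],[0,0,0]],[0,[0.034,0,0],[0,0,0]],[0,[0.038,0,0],[0,0,0]],[0,[0.040,0,0],[0,0,0]],[0,[0.042,0,0],[0,0,0]],[0,[0.0435,0,0],[0,0,0]],[0,[0.0435,0,0],[0,0,0]]]'
python3 - <<'E'
from cell import bot;s=bot.get_state();print(s["tcp_pos"],s["orientation"].round(4),s["contact_force"])
E
```

```text
t: 3.75
tcp_pos: [0.6022, 0.0096, 0.0596]
orientation: [[0.003, 0.25, 0.968], [-0.002, 0.968, -0.25], [-1.0, -0.002, 0.003]]
contact_force: [-2.6, -0.3, 2.3]
gripper_width: 0.0003
[0.60215184 0.00955068 0.05957574] [[ 0.0025  0.2497  0.9683]
 [-0.0024  0.9683 -0.2497]
 [-1.     -0.0017  0.003 ]] [-2.57993885 -0.32758197  2.27294744]
```

Fz is 2.3 N at 2.4 mm down, which matches the spring. Next I'll work out the slide waypoints in tool axes.

```bash
cat > wp.py <<'E'
import numpy as np,sys
from cell import bot
s=bot.get_state();C=np.array([.6162,-.099]);p=s["tcp_pos"];R=s["orientation"]
a=np.degrees(np.arctan2(p[1]-C[1],p[0]-C[0]))%360;print("ang",a,"r",np.hypot(*(p[:2]-C)),"z",p[2],"F",s["contact_force"])
for k in range(1,13):
    b=min(a+float(sys.argv[1])*k,236);t=np.radians(b)
    d=np.array([C[0]+.11*np.cos(t),C[1]+.11*np.sin(t),float(sys.argv[2])])-p
    print(round(b,1),(R.T@d).round(4).tolist())
E
python3 wp.py 5 0.0588
```

```text
ang 97.37398781422146 r 0.10945593272441419 z 0.059575740512515685 F [-2.57993885 -0.32758197  2.27294744]
102.4 [0.0008, -0.0034, -0.0089]
107.4 [0.0007, -0.0081, -0.0173]
112.4 [0.0007, -0.0136, -0.0252]
117.4 [0.0007, -0.0196, -0.0327]
122.4 [0.0007, -0.0264, -0.0395]
127.4 [0.0007, -0.0336, -0.0458]
132.4 [0.0007, -0.0414, -0.0514]
137.4 [0.0007, -0.0497, -0.0563]
142.4 [0.0007, -0.0583, -0.0604]
147.4 [0.0007, -0.0673, -0.0638]
152.4 [0.0007, -0.0766, -0.0664]
157.4 [0.0007, -0.086, -0.0682]
```

```bash
python3 -m crank '[[0,[0.0008,-0.0034,-0.0089],[0,0,0]],[0,[0.0008,-0.0081,-0.0173],[0,0,0]],[0,[0.0008,-0.0136,-0.0252],[0,0,0]],[0,[0.0008,-0.0196,-0.0327],[0,0,0]],[0,[0.0008,-0.0264,-0.0395],[0,0,0]],[0,[0.0008,-0.0336,-0.0458],[0,0,0]]]'; python3 wp.py 5 0.0588
```

```text
t: 4.5
tcp_pos: [0.5489, -0.0117, 0.0588]
orientation: [[0.003, 0.25, 0.968], [-0.002, 0.968, -0.25], [-1.0, -0.001, 0.003]]
contact_force: [2.7, 1.9, 3.9]
gripper_width: -0.0001
ang 127.64350852924252 r 0.11026925234132101 z 0.05875804232212709 F [2.67216188 1.87053213 3.92175878]
132.6 [-0.0, -0.008, -0.0053]
137.6 [-0.0001, -0.0163, -0.0102]
142.6 [-0.0001, -0.0249, -0.0143]
147.6 [-0.0001, -0.0339, -0.0177]
152.6 [-0.0, -0.0432, -0.0202]
157.6 [-0.0, -0.0526, -0.0219]
162.6 [-0.0, -0.0622, -0.0229]
167.6 [-0.0, -0.0718, -0.0229]
172.6 [-0.0, -0.0813, -0.0221]
177.6 [0.0, -0.0908, -0.0205]
182.6 [0.0, -0.1001, -0.0181]
187.6 [0.0001, -0.1091, -0.0149]
```

Now at pad1's middle with 3.9 N, 3.2 mm down. I'll continue the slide.

```bash
python3 -m crank '[[0,[0,-0.008,-0.0053],[0,0,0]],[0,[0,-0.0163,-0.0102],[0,0,0]],[0,[0,-0.0249,-0.0143],[0,0,0]],[0,[0,-0.0339,-0.0177],[0,0,0]],[0,[0,-0.0432,-0.0202],[0,0,0]],[0,[0,-0.0526,-0.0219],[0,0,0]],[0,[0,-0.0622,-0.0229],[0,0,0]],[0,[0,-0.0718,-0.0229],[0,0,0]],[0,[0,-0.0813,-0.0221],[0,0,0]],[0,[0,-0.0908,-0.0205],[0,0,0]]]'; python3 wp.py 5 0.0588
```

```text
t: 5.75
tcp_pos: [0.506, -0.0951, 0.0587]
orientation: [[0.002, 0.25, 0.968], [-0.002, 0.968, -0.25], [-1.0, -0.001, 0.002]]
contact_force: [-0.3, 2.9, 3.3]
gripper_width: 0.0001
ang 177.9781806497655 r 0.11025801072088723 z 0.05871483357533831 F [-0.28229612  2.9354756   3.27066119]
183.0 [-0.0001, -0.0092, 0.0027]
188.0 [-0.0, -0.0182, 0.006]
193.0 [-0.0, -0.0269, 0.01]
198.0 [-0.0, -0.0353, 0.0148]
203.0 [0.0, -0.0431, 0.0203]
208.0 [0.0, -0.0505, 0.0265]
213.0 [0.0001, -0.0573, 0.0333]
218.0 [0.0001, -0.0635, 0.0406]
223.0 [0.0001, -0.069, 0.0485]
228.0 [0.0002, -0.0738, 0.0568]
233.0 [0.0002, -0.0778, 0.0655]
236 [0.0002, -0.0799, 0.0709]
```

```bash
python3 -m crank '[[0,[0,-0.0092,0.0027],[0,0,0]],[0,[0,-0.0182,0.006],[0,0,0]],[0,[0,-0.0269,0.010],[0,0,0]],[0,[0,-0.0353,0.0148],[0,0,0]],[0,[0,-0.0431,0.0203],[0,0,0]],[0,[0,-0.0505,0.0265],[0,0,0]],[0,[0,-0.0573,0.0333],[0,0,0]],[0,[0,-0.0635,0.0406],[0,0,0]],[0,[0,-0.069,0.0485],[0,0,0]],[0,[0,-0.0738,0.0568],[0,0,0]],[0,[0,-0.0778,0.0655],[0,0,0]],[0,[0,-0.0778,0.0655],[0,0,0]]]'; python3 wp.py 5 0.0588;  python3 - <<'E'
from cell import bot;import cv2
for n in("top","wrist","scene"):
    c=bot.camera(n);cv2.imwrite(f"pics/{n}2.png",c["img"][:,:,::-1])
print(bot.get_state()["joint_pos"])
E
```

```text
t: 7.25
tcp_pos: [0.5513, -0.1882, 0.0592]
orientation: [[0.004, 0.25, 0.968], [-0.004, 0.968, -0.25], [-1.0, -0.003, 0.005]]
contact_force: [0.9, -0.9, 3.8]
gripper_width: -0.0001
ang 233.95971890720398 r 0.11031893202359494 z 0.059234931678810554 F [ 0.90388202 -0.92477229  3.83124234]
236 [0.0005, -0.0011, 0.0038]
236 [0.0005, -0.0011, 0.0038]
236 [0.0005, -0.0011, 0.0038]
236 [0.0005, -0.0011, 0.0038]
236 [0.0005, -0.0011, 0.0038]
236 [0.0005, -0.0011, 0.0038]
236 [0.0005, -0.0011, 0.0038]
236 [0.0005, -0.0011, 0.0038]
236 [0.0005, -0.0011, 0.0038]
236 [0.0005, -0.0011, 0.0038]
236 [0.0005, -0.0011, 0.0038]
236 [0.0005, -0.0011, 0.0038]
[-12.96690984  20.66109127  34.50722609 105.19953482 -13.49515092
  57.9232805  102.50100968]
```

View pics/wrist2.png

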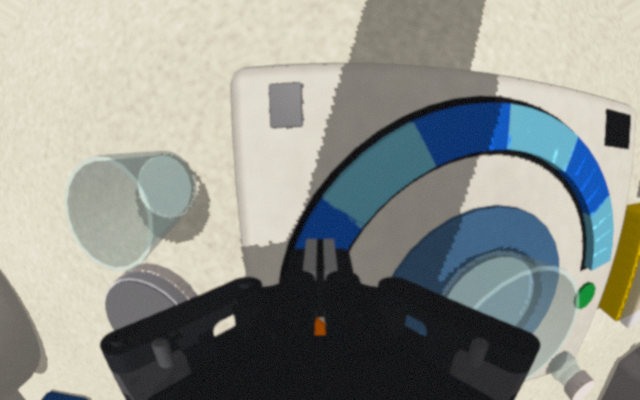

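View pics/scene2.png

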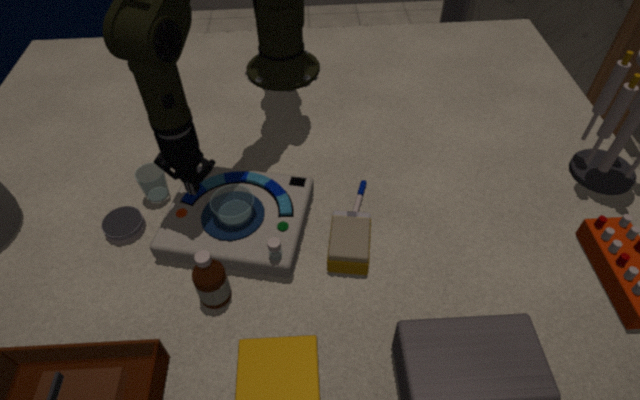

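The fingertips at (320,245) in the wrist view rest on the last, dark blue section beside the orange marker. The dish, vial and other objects have not visibly moved in the scene view. I'll take one last force reading and hand in.

Run:
```python
from cell import bot
s=bot.get_state();print(s["t"],s["tcp_pos"],s["contact_force"])
print(bot.close_job())
```

```text
7.4 [ 0.5511092  -0.18804127  0.05957212] [ 1.34895683 -1.78839032  3.59086272]
the job is handed in; nothing more can be done
None
```

I ran the shut fingertips along the whole track, from the green marker's section (pad0) to the orange marker's section (pad5), and handed the job in with them resting there. It took 7.4 s of the 42 s allowed. The interface gave no verdict.

- **Finding the track:** the top and scene cameras placed its centre at about (0.616, -0.099) and agreed to within 2 mm. Radius, height and marker positions all matched the given sizes. One early scene-camera reading of the green marker was about 7 mm off because of stray pixels, so I used the top camera's position instead.
- **Pressing:** at each stop I read between 2.3 and 3.9 N of upward force, with the track pushed down about 2.4 to 3.3 mm. I did not read the force between stops, so the touches on pad2 and pad4 rest on the steady height on either side of them.
- **Sideways force:** I read up to about 3 N, which I took to be friction. I did not look into it further.
- **At hand-in:** the fingertips were on pad5 with about 3.6 N, about 2.4 mm down.
- **Bystanders:** in the last pictures the dish, vial and other objects looked unmoved. I judged this by eye and did not measure it.

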